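# Move the wax pan to the small ring and fit its thermometer

### The arm

A 6-joint arm with a two-finger parallel gripper is mounted at the origin on the work surface. World frame = base frame: x ahead of the robot, y to its left, z up, the work surface at z = 0. Lengths are in m, angles in rad, forces in N, time in s.
With the tool pointing down it reaches from about 0.35 to 0.8 m from the base axis. Payload 7.3 kg.
Tool frame: the origin (TCP) lies midway between the tips of the shut fingers; the grasp point (between the pads) lies 19 mm behind it; z points along the fingers, y is the line along which they close (so a half turn about z gives the same grasp; the last joint's range is limited). The gripper opens to 85 mm and grips with 20 to 120 N. Pads are 22 mm wide; open, the fingers measure 114 mm over their backs; the gripper's body (76 mm by 85 mm) begins 54 mm behind the grasp point. The pads swing forward as they close: fully open they stand 13 mm farther back than shut.
Start: joints at [-1.411, 0.342, 1.524, -0, 1.275, -0.146], TCP at [0.158, -0.501, 0.231] pointing down, gripper open.
Joint ranges: [-2.53, 2.53], [-0.77, 2.02], [0.04, 2.7], [-1, 4.14], [0.28, 2.66], [-3.11, 3.11]. Speed limits (rad/s): [2.57, 2.57, 3.14, 3.14, 3.14, 3.14].

### API

Orientations are given as a unit quaternion [w, x, y, z].
In Python, from rig import manip gives the robot as it stands.
- The arm moves only by the shell command python3 -m pendant 'ROWS' [FORCE]. ROWS is JSON, a list of rows, each an object of numbers: "claw": the closure, from -1 (fully open) to 1 (shut); "x", "y", "z": the shift along the tool's x, y, z in m; "turn": the turn about the tool's z in degrees. In form: [{"claw": .., "x": .., "y": .., "z": .., "turn": ..}, ...]. A call has 1 to 20 rows; each row is the pose to reach, as a shift and turn from the pose commanded when the call began, along the tool's axes at that moment; what a row does not reach only later rows make up. A row lasts 1/8 s, in which the tool goes at most 62.5 mm and 10.7 degrees, less where a joint would pass 70% of its speed; a pose out of reach is approached as far as the arm can. A call with a gripper value outside its range is refused whole. The fingers move at their own pace and stop on an object; FORCE is the grip in N (left out, the last holds). Time passes only in rows, so rows that repeat a pose let the fingers close. It gives the time, the measured TCP pose, the force, the opening and the grip force at its end, in the units of the state.
- manip.state(): the state, without advancing time (a new reading comes with each control period).
- manip.grab_frame(name): name is "side" or "top" or "wrist"; returns the picture (420x560x3 uint8, blue, green, red); there is no depth.
- manip.camera_model(name): a dict with "intrinsics" (3x3 intrinsics, pixels), "eye" and "attitude" of the camera in the world; the wrist camera has in their place "hand_eye" (4x4, takes a point from camera to tool coordinates, whose origin is the TCP and whose axes are the flange's). Camera axes: x right, y down, z forward; pixel columns grow to the right and rows downward; lengths in m; the calibration is good to about 2 mm. A picture is of the moment at which its call begins: read the wrist's pose just before it. camera_model takes no time and is no camera call.
- manip.sign_off(): hands the job in; it is judged then, once.
The state is a dict: "t": time; "joints": joint angles; "joint_vel": joint speeds; "effort": joint torques, N m; "ee_pos": TCP position; "ee_rot": TCP orientation; "contact_force": force on the tool from outside, world axes, zero at the start; "wrist_torque": the same for the moment, N m; "opening": opening from 0.0 (shut) to 1.0 (fully open); "grip_force": force on a finger pad.
Only numpy, scipy, OpenCV 4.12 (cv2) and the standard library are available. Lean on these libraries where they do the work, as an engineer would, in place of code of your own. Each camera call takes 0.05 s, during which the arm holds its last target. There are 200 camera calls.

### The job

The wax in the lidded saucepan has melted: slide the saucepan across the glass of the hotplate, without lifting it, from the large ring onto the small ring, so that its base stands wholly inside the small ring, and let go of it. Then take the dial thermometer out of the wooden tool block and lower it gently, stem first, through the eyelet in the saucepan's lid until its nut rests on the eyelet. Do not disturb the cup, the jar or the two gouges.

Things in the scene. Friction and masses are not known exactly. Their poses are not given: they have to be found in the camera images.
- hotplate: Fixed two-zone electric hotplate, 290 (x) x 500 (y) x 70 mm high, steel case, flat black glass top level at 70 mm above the table, two control knobs on its front (-x) face standing 21 mm out, a power bar on the table behind it. Origin on the table under its centre; x points to its back, y to its left.
- zone_large: The larger of the two pale rings printed on the glass, 185 mm outside diameter; flush with the glass. Origin at its centre on the glass. It is on the left or the right half of the hotplate, 225 mm from the centre of the small ring. The saucepan starts on it.
- zone_small: The smaller ring printed on the glass, 155 mm outside diameter, flush. Origin at its centre on the glass. The saucepan's base must end wholly inside it.
- pan: Stainless saucepan, lid clipped on, loose, 0.6 to 0.9 kg, friction on the glass about 0.5 to 0.7. 140 mm diameter, flat base 124 mm, rim bead 147 mm at 95 mm height, lid surface at 98.5 mm, black lid knob 28 mm wide in the middle up to 117.5 mm. Origin at the centre of its base, z up. A long straight level handle points along its -x (pan_handle), the eyelet is at +x (eyelet).
- pan_handle (a point): Middle of the pan's black handle, on its axis, a good place to grip from above: 135 mm from the pan's axis along -x, 72 mm above its base. The handle there is 22 mm wide (pan's y), 18 mm high and runs along the pan's x; the black grip reaches from 98 to 229 mm from the pan's axis. Axes parallel to the pan's.
- eyelet (a point): Centre of the mouth (top) of the brass eyelet in the lid, 42 mm from the pan's axis along its +x, 102 mm above its base. The eyelet is 22 mm wide and stands 3.5 mm above the lid; its vertical hole is 10 mm in diameter, 10 mm deep, 1 mm chamfer, open to the inside of the pan (97 mm free from the mouth down). Axes parallel to the pan's.
- thermometer: Dial thermometer, 60 g, loose, upright in the block's front hole (nearest the robot). Origin on its axis at the underside of its brass nut (17 mm wide, 10 mm high), which rests on the block's top at first and on the eyelet at the end; z up. Below: a 5 mm stem, 77.5 mm long. Above: a 10 mm neck, then a flat dial 40 mm in diameter from 26 to 38 mm above the origin. Grip the rim of the dial.
- dial (a point): Centre of the thermometer's dial head, 32 mm above the thermometer's origin on its axis.
- stem_tip (a point): Lower tip of the thermometer's stem, 77.5 mm below the thermometer's origin on its axis.
- block: Fixed block of light wood, 200 (x) x 80 (y) x 85 mm high, with three vertical holes of 9 mm, 79 mm deep, in a row along its x: at -65 mm (thermometer), +20 and +68 mm (gouges). Origin under its centre on the table.
- gouge_a: Bystander: lino gouge with a wooden handle 25 mm thick, standing blade down in the block's middle hole, top 99 mm above the block. Origin on the block's top, on its axis.
- gouge_b: Bystander: the same kind of gouge in the block's rear hole.
- cup: Bystander: open brown paper cup, 76 mm across, 98 mm high, on the table in front of the block. Origin at the centre of its underside.
- jar: Bystander: amber glass jar with a black cap, 68 mm across, 100 mm high, on the table in front of the right half of the hotplate (robot's right). Origin at the centre of its underside.
- glass (a point): Centre of the hotplate's glass top, on its surface, 70 mm above the table. Axes parallel to the hotplate's.
Things that resemble listed ones, but are neither listed nor needed, are in the scene too. Leave any green, orange or red look-alike of the thermometer alone.

How it is judged:
On the way, in this order (a step that is already met when the one before it is completed fails the run):
1. the saucepan stands on the glass with its base inside the small ring, at rest and let go (horizontal distance between pan and zone_small below 0.0155 m and linear speed of pan below 0.02 m/s and contact force between the fingers and pan below 0.1 N), for 0.2 s.
2. the thermometer's stem is through the eyelet (z of stem_tip in the frame of eyelet below -0.04 m and horizontal distance between stem_tip and eyelet below 0.012 m and horizontal distance between thermometer and eyelet below 0.008 m), for 0.2 s.
At the end, for the whole second after the job is handed in: The pan stands flat on the glass, its centre within 15.5 mm of the small ring's centre (base wholly inside it); the thermometer stands upright (within 0.12 rad), stem through the eyelet, its nut's underside within 6 mm of the eyelet's mouth; both let go and at rest (horizontal distance between pan and zone_small below 0.0155 m and z of pan in the frame of glass below 0.003 m and angle between pan's own z axis and vertical below 0.04 rad and linear speed of pan below 0.02 m/s and distance between thermometer and eyelet below 0.006 m and z of stem_tip in the frame of eyelet below -0.07 m and angle between thermometer's own z axis and vertical below 0.12 rad and linear speed of thermometer below 0.03 m/s); the robot touches nothing.
It fails at once if the saucepan is lifted off the glass (more than 6 mm) or tipped (more than 0.12 rad) (z of pan in the frame of glass above 0.006 m or angle between pan's own z axis and vertical above 0.12 rad).
It fails at once if the thermometer is dropped or rammed into the eyelet (faster than 0.6 m/s with its tip within 90 mm of the eyelet) (distance between stem_tip and eyelet below 0.09 m and linear speed of thermometer above 0.6 m/s).
It fails at once if the cup, the jar or a gouge is disturbed (moved more than 25 mm) (distance of any of cup, jar, gouge_a, gouge_b from where it was at the start of the episode above 0.025 m).
It also fails if it takes over 72 s, if anything falls off the work surface, if the arm or the gripper's body presses on something with over 40 N, if the wrist force passes 120 N, or if a joint passes its speed limit or range.

## Working session

There is one attempt and no reset: what is moved stays moved. The work goes in short steps, Python scripts to look and compute and a shell command to move; the robot and the scene stay as the last step left them, time stands still between calls to the robot, and variables do not carry over. Pictures are saved under pics/ and viewed, at most 10 in all, crops included, and the job is handed in when it is done.

```bash
mkdir -p pics
cat > h.py <<'E'
import numpy as np, cv2
from rig import manip
from scipy.spatial.transform import Rotation as R
def q2R(q): return R.from_quat([q[1],q[2],q[3],q[0]]).as_matrix()
def cam(n):
    m=manip.camera_model(n); K=np.array(m["intrinsics"])
    if n=="wrist":
        s=manip.state(); T=np.array(m["hand_eye"]); Rt=q2R(s["ee_rot"])
        return K,Rt@T[:3,3]+np.array(s["ee_pos"]),Rt@T[:3,:3]
    a=np.array(m["attitude"]); a=a if a.shape==(3,3) else q2R(a)
    return K,np.array(m["eye"]),a
def ray(c,u,v):
    d=c[2]@np.linalg.inv(c[0])@np.array([u,v,1.]); return c[1],d/np.linalg.norm(d)
def plane(c,u,v,z):
    o,d=ray(c,u,v); return o+d*(z-o[2])/d[2]
def proj(c,p):
    q=c[0]@(c[2].T@(np.array(p)-c[1])); return q[:2]/q[2]
def tri(rs):
    A=0;b=0
    for o,d in rs:
        P=np.eye(3)-np.outer(d,d);A=A+P;b=b+P@o
    return np.linalg.solve(A,b)
E
python3 - <<'E'
from h import *
for n in ("side","top","wrist"):
    m=manip.camera_model(n); print(n,m)
    cv2.imwrite(f"pics/{n}0.png",manip.grab_frame(n))
print(manip.state())
E
```

```text
side {'intrinsics': array([[438.9986058 ,   0.        , 273.9921997 ],
       [  0.        , 438.9986058 , 212.13750875],
       [  0.        ,   0.        ,   1.        ]]), 'eye': array([0.2454601 , 0.88586225, 0.74262973]), 'attitude': array([ 0.06948412, -0.11928384,  0.88663716, -0.44138178])}
top {'intrinsics': array([[398.68378607,   0.        , 281.61645565],
       [  0.        , 398.68378607, 209.43082509],
       [  0.        ,   0.        ,   1.        ]]), 'eye': array([0.28284531, 0.07084118, 1.34061947]), 'attitude': array([ 0.07193866, -0.69317135,  0.71491906, -0.05682461])}
wrist {'intrinsics': array([[290.01923699,   0.        , 283.50107508],
       [  0.        , 290.01923699, 212.43587104],
       [  0.        ,   0.        ,   1.        ]]), 'hand_eye': array([[-7.93849869e-04, -9.48302869e-01, -3.17365782e-01,
         8.19447226e-02],
       [ 9.99999165e-01, -1.07650178e-03,  7.15264631e-04,
         6.99397859e-04],
       [-1.01993233e-03, -3.17364949e-01,  9.48302931e-01,
        -1.42330008e-01],
       [ 0.00000000e+00,  0.00000000e+00,  0.00000000e+00,
         1.00000000e+00]])}
{'t': 0.15, 'joints': array([-1.41101379e+00,  3.42590817e-01,  1.52479931e+00, -2.70333461e-06,
        1.27541696e+00, -1.45969979e-01]), 'joint_vel': array([ 0.00039563, -0.00239756, -0.00353853, -0.00177874,  0.00173187,
        0.00139939]), 'effort': array([ 1.67869668e-03, -4.33907962e+01, -2.46146196e+01, -7.39310258e-05,
        5.80512235e-03,  1.43706393e-05]), 'ee_pos': array([ 0.15801692, -0.50033396,  0.23077041]), 'ee_rot': array([-6.07190920e-04,  9.88336923e-01,  1.52281835e-01, -5.48641869e-06]), 'contact_force': array([-0.35328586, -0.77652629,  0.25770056]), 'wrist_torque': array([ 0.01092083, -0.01157293,  0.00676782]), 'grip_force': 0.0, 'opening': 0.9989464981195267}
```

View pics/top0.png

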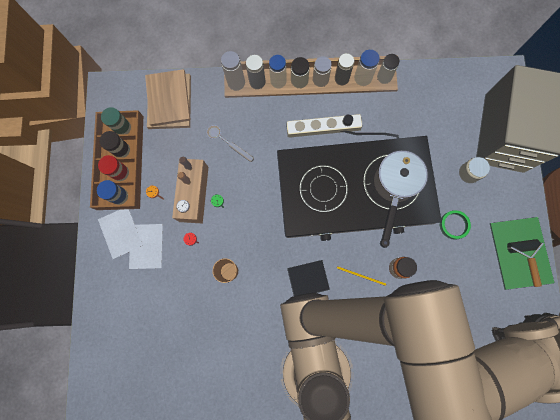

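View pics/side0.png

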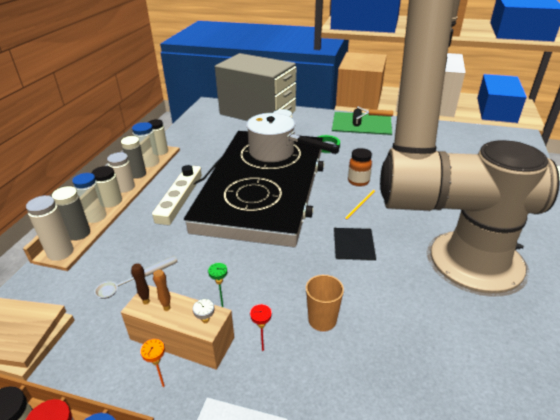

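Top picture: small ring about (323,188), large ring about (393,182), pan knob about (404,174), eyelet about (407,160), handle from (395,205) to (385,243). Candidates for the thermometer are white (182,206) in the block's front hole, orange (152,191), green (217,200) and red (190,239). I choose the white one. In the side picture it is at (203,309). Next is a close crop to check the choice and measure.

Run:
```python
from h import *
t=cv2.imread("pics/top0.png"); s=cv2.imread("pics/side0.png")
a=cv2.resize(t[140:260,340:440],None,fx=4,fy=4,interpolation=2)[:480]
b=cv2.resize(t[145:225,140:240],(400,320),interpolation=2)
c=cv2.resize(s[290:330,180:230],(400,280),interpolation=2)
cv2.imwrite("pics/c1.png",np.hstack([a,np.vstack([b,c])[:480]]))
ct=cam("top"); cs=cam("side")
# small ring
g=cv2.cvtColor(t,6)
def ring(im,c,box):
    x0,y0,x1,y1=box; gg=cv2.cvtColor(im,6)[y0:y1,x0:x1]
    ys,xs=np.nonzero(gg>90); P=np.array([plane(c,x+x0,y+y0,.07)[:2] for x,y in zip(xs,ys)])
    h=cv2.convexHull(P.astype(np.float32)*1000); (cx,cy),r=cv2.minEnclosingCircle(h); return cx,cy,r,len(P)
print("small ring top",ring(t,ct,(294,158,352,220)))
print("small ring side",ring(s,cs,(220,174,288,213)))
for n,u,v,z in [("knob",404,174,.1875),("eyelet",407,160,.172),("h1",393,210,.151),("h2",385,243,.151),("dial",182,206,.123),("jar",403,267,.1),("cup",226,270,.098),("blockc",190,190,.085)]:
    print(n,plane(ct,u,v,z).round(3))
print("dial tri",tri([ray(ct,182,206),ray(cs,203,309)]).round(4))
```

```text
small ring top (584.3897094726562, -42.623661041259766, 78.74702453613281, 341)
small ring side (582.1136474609375, -41.59654998779297, 80.10039520263672, 356)
knob [ 0.591 -0.274  0.188]
eyelet [ 0.638 -0.291  0.172]
h1 [ 0.49  -0.242  0.151]
h2 [ 0.391 -0.211  0.151]
dial [0.529 0.405 0.123]
jar [ 0.321 -0.272  0.1  ]
cup [0.328 0.272 0.098]
blockc [0.589 0.39  0.085]
dial tri [0.5295 0.4065 0.1174]
```

View pics/c1.png

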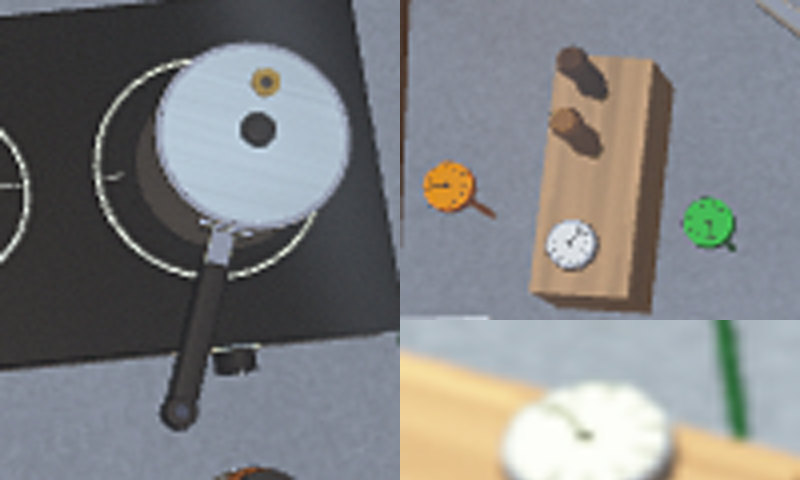

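The crop confirms the white dial standing in the block's front hole at (182,206), and its triangulated height of 117 mm is as expected. In it the knob is at (404.5,172), the eyelet at (406.5,160.5) and the handle end at (385,243).

```bash
cat >> h.py <<'E'
def rel(target,yaw=None):
    "shift in tool axes (mm) from the measured pose, and turn (deg) so tool x points at world yaw"
    s=manip.state(); Rt=q2R(s["ee_rot"]); d=Rt.T@(np.array(target)-s["ee_pos"])
    y0=np.degrees(np.arctan2(Rt[1,0],Rt[0,0]))
    print("tcp",s["ee_pos"].round(4),"yaw",y0.round(1),"shift mm",(d*1000).round(1),"turn",None if yaw is None else round(y0-yaw,1))
E
python3 - <<'E'
from h import *
c=cam("top")
k=plane(c,404.5,172.25,.1875);e=plane(c,406.5,160.5,.172);h1=plane(c,393,206,.151);h2=plane(c,385,242.7,.151)
print(k,e,h1,h2,np.linalg.norm((e-k)[:2])); d=(e-h2)[:2];yaw=np.degrees(np.arctan2(d[1],d[0]));d/=np.linalg.norm(d)
print("yaw",yaw, "pan",e[:2]-.042*d,"handle",e[:2]-.177*d)
print("end-to-pan",np.linalg.norm(h2[:2]-k[:2]))
g=e[:2]-.177*d
rel([*g,.25],yaw)
E
```

```text
[ 0.59603504 -0.27561778  0.1875    ] [ 0.63673416 -0.28937155  0.172     ] [ 0.50200899 -0.2432824   0.151     ] [ 0.39200698 -0.21092704  0.151     ] 0.042960263076399816
yaw -17.77265988804515 pan [ 0.5967386  -0.27655143] handle [ 0.46818146 -0.2353439 ]
end-to-pan 0.21403817472908687
tcp [ 0.158  -0.5003  0.2308] yaw 17.5 shift mm [ 375.5 -159.4  -19. ] turn 35.3
```

```bash
python3 -m pendant '[{"claw":-1,"x":0.05,"y":-0.02,"z":-0.019,"turn":9},{"claw":-1,"x":0.1,"y":-0.045,"z":-0.019,"turn":18},{"claw":-1,"x":0.15,"y":-0.065,"z":-0.019,"turn":27},{"claw":-1,"x":0.2,"y":-0.085,"z":-0.019,"turn":35},{"claw":-1,"x":0.25,"y":-0.105,"z":-0.019,"turn":35},{"claw":-1,"x":0.3,"y":-0.13,"z":-0.019,"turn":35},{"claw":-1,"x":0.345,"y":-0.147,"z":-0.019,"turn":35},{"claw":-1,"x":0.3755,"y":-0.1594,"z":-0.019,"turn":35.3},{"claw":-1,"x":0.3755,"y":-0.1594,"z":-0.019,"turn":35.3},{"claw":-1,"x":0.3755,"y":-0.1594,"z":-0.019,"turn":35.3}]' 80
python3 - <<'E'
from h import *
rel([.4682,-.2353,.122],-17.8)
c=cam("wrist"); im=manip.grab_frame("wrist"); cv2.imwrite("pics/w1.png",im)
print("predict grip",proj(c,[.4682,-.2353,.151]),"ring",proj(c,[.583,-.042,.07]),"eyelet",proj(c,[.6367,-.2894,.172]))
E
```

```text
t: 1.4
ee_pos: [0.4676, -0.2358, 0.25]
ee_rot: [0.0, 0.988, -0.154, -0.0]
contact_force: [1.2, -0.7, -0.4]
opening: 0.999
grip_force: 0.0
tcp [ 0.4676 -0.2358  0.25  ] yaw -17.8 shift mm [  0.5  -0.7 128. ] turn 0.0
predict grip [282.102176   213.76970522] ring [ 80.81242352 146.21455544] eyelet [281.4807775  -47.14062023]
```

View pics/w1.png

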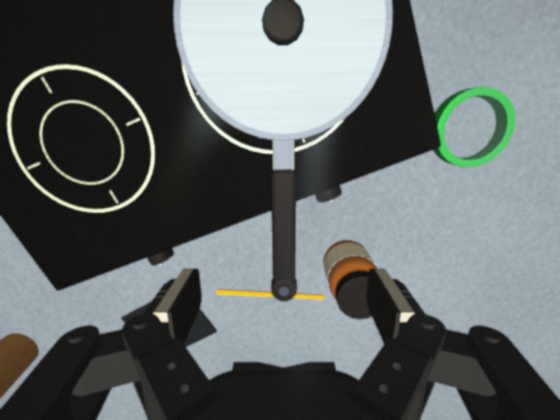

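The wrist picture shows the handle centred between the fingers at column 284, with the knob at (283,21) and the small ring near (82,138). I'll descend and grip, and measure the ring and pan from this view.

```bash
python3 - <<'E'
from h import *
im=cv2.imread("pics/w1.png"); c=cam("wrist")
print("knob",plane(c,283,20,.1875).round(4))
g=cv2.cvtColor(im,6)[55:220,0:165]
g=np.where(g>110,255,0).astype(np.uint8); n,l,st,ce=cv2.connectedComponentsWithStats(g)
for i in range(1,n):
    if st[i,4]>100:
        ys,xs=np.nonzero(l==i); P=np.array([plane(c,x,y+55,.07)[:2]*1000 for x,y in zip(xs,ys)],np.float32)
        print(st[i],cv2.minEnclosingCircle(P))
E
python3 -m pendant '[{"claw":-1,"x":0,"y":-0.0005,"z":0.04},{"claw":-1,"x":0,"y":-0.0005,"z":0.08},{"claw":-1,"x":0,"y":-0.0005,"z":0.11},{"claw":-1,"x":0,"y":-0.0005,"z":0.127},{"claw":-1,"x":0,"y":-0.0005,"z":0.127},{"claw":0.2,"x":0,"y":-0.0005,"z":0.127},{"claw":0.5,"x":0,"y":-0.0005,"z":0.127},{"claw":1,"x":0,"y":-0.0005,"z":0.127},{"claw":1,"x":0,"y":-0.0005,"z":0.127},{"claw":1,"x":0,"y":-0.0005,"z":0.127},{"claw":1,"x":0,"y":-0.0005,"z":0.127}]' 80
python3 -c "
from h import *
rel([.4682,-.2353,.123],-17.8)"
```

```text
knob [ 0.5983 -0.2786  0.1875]
[   7    9  148  149 2259] ((584.7313232421875, -44.57310485839844), 78.67823791503906)
[ 39  45  85  85 851] ((585.0380859375, -44.45709991455078), 45.188167572021484)
tcp [ 0.4674 -0.2362  0.2501] yaw -17.8 shift mm [  0.5  -1.1 127.1] turn -0.0validation failed for argument at $[0]...
```

```bash
python3 -m pendant '[{"claw":-1,"x":0,"y":-0.0005,"z":0.04,"turn":0},{"claw":-1,"x":0,"y":-0.0005,"z":0.08,"turn":0},{"claw":-1,"x":0,"y":-0.0005,"z":0.11,"turn":0},{"claw":-1,"x":0,"y":-0.0005,"z":0.127,"turn":0},{"claw":-1,"x":0,"y":-0.0005,"z":0.127,"turn":0},{"claw":0.2,"x":0,"y":-0.0005,"z":0.127,"turn":0},{"claw":0.5,"x":0,"y":-0.0005,"z":0.127,"turn":0},{"claw":1,"x":0,"y":-0.0005,"z":0.127,"turn":0},{"claw":1,"x":0,"y":-0.0005,"z":0.127,"turn":0},{"claw":1,"x":0,"y":-0.0005,"z":0.127,"turn":0},{"claw":1,"x":0,"y":-0.0005,"z":0.127,"turn":0}]' 80
python3 -c "
from h import *
s=manip.state()['ee_pos']
rel(s+np.array([-.013,.234,0]),-17.8)"
```

```text
t: 2.82
ee_pos: [0.4684, -0.2353, 0.1238]
ee_rot: [0.0, 0.988, -0.155, 0.0]
contact_force: [-2.9, 0.1, 5.3]
opening: 0.243
grip_force: 78.7
tcp [ 0.4684 -0.2353  0.1238] yaw -17.8 shift mm [-8.380e+01 -2.189e+02 -1.000e-01] turn 0.0
```

```bash
python3 -m pendant '[{"claw":1,"x":-0.002,"y":-0.005,"z":0,"turn":0},{"claw":1,"x":-0.0055,"y":-0.015,"z":0,"turn":0},{"claw":1,"x":-0.011,"y":-0.029,"z":0,"turn":0},{"claw":1,"x":-0.017,"y":-0.045,"z":0,"turn":0},{"claw":1,"x":-0.0235,"y":-0.061,"z":0,"turn":0},{"claw":1,"x":-0.0295,"y":-0.077,"z":0,"turn":0},{"claw":1,"x":-0.0355,"y":-0.093,"z":0,"turn":0},{"claw":1,"x":-0.042,"y":-0.109,"z":0,"turn":0},{"claw":1,"x":-0.048,"y":-0.125,"z":0,"turn":0},{"claw":1,"x":-0.054,"y":-0.141,"z":0,"turn":0},{"claw":1,"x":-0.060,"y":-0.157,"z":0,"turn":0},{"claw":1,"x":-0.066,"y":-0.173,"z":0,"turn":0},{"claw":1,"x":-0.072,"y":-0.188,"z":0,"turn":0},{"claw":1,"x":-0.077,"y":-0.201,"z":0,"turn":0},{"claw":1,"x":-0.081,"y":-0.211,"z":0,"turn":0},{"claw":1,"x":-0.083,"y":-0.217,"z":0,"turn":0},{"claw":1,"x":-0.084,"y":-0.219,"z":0,"turn":0},{"claw":1,"x":-0.084,"y":-0.219,"z":0,"turn":0},{"claw":1,"x":-0.084,"y":-0.219,"z":0,"turn":0}]' 80
python3 - <<'E'
from h import *
cv2.imwrite("pics/top1.png",manip.grab_frame("top"))
c=cam("wrist");im=manip.grab_frame("wrist");cv2.imwrite("pics/w2.png",im)
t=cv2.imread("pics/top1.png")
cv2.imwrite("pics/c2.png",np.hstack([cv2.resize(t[130:270,260:400],(560,560),interpolation=2)]))
E
```

```text
t: 5.2
ee_pos: [0.455, -0.0005, 0.1234]
ee_rot: [-0.0, 0.988, -0.154, -0.0]
contact_force: [0.8, -2.7, 6.2]
opening: 0.245
grip_force: 79.0
```

View pics/c2.png

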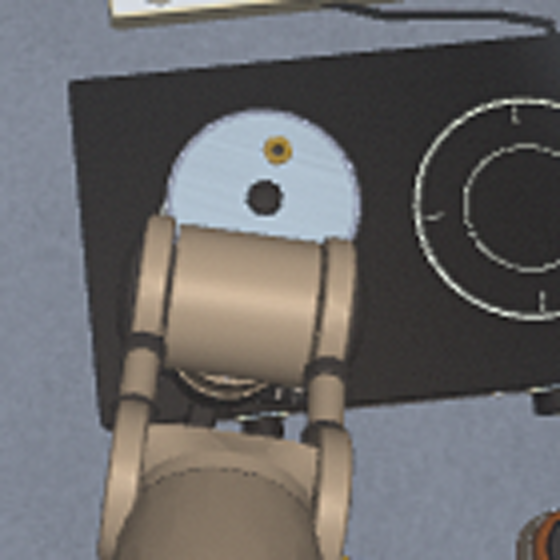

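The pan now covers the small ring, with its knob at top-view pixel (326,179.5) and the eyelet at (329.5,167.5). I'll compute the position.

Run:
```python
from h import *
c=cam("top")
k=plane(c,326.1,179.3,.1875);e=plane(c,329.4,167.4,.172)
print(k.round(4),e.round(4),np.linalg.norm((e-k)[:2]))
s=cv2.imread("pics/side0.png")
rel([.455,0,.25],-17.8)
```

```text
[ 0.5826 -0.0424  0.1875] [ 0.6234 -0.0557  0.172 ] 0.04294803413549735
tcp [ 0.4551 -0.0005  0.1234] yaw -17.8 shift mm [  -0.2   -0.5 -126.6] turn 0.0
```

The base is about 2 mm from the ring centre. I'll release, rise, and move above the thermometer.

```bash
python3 -m pendant '[{"claw":0.3,"x":0,"y":0,"z":0,"turn":0},{"claw":-0.3,"x":0,"y":0,"z":0,"turn":0},{"claw":-1,"x":0,"y":0,"z":0,"turn":0},{"claw":-1,"x":0,"y":0,"z":0,"turn":0},{"claw":-1,"x":0,"y":0,"z":0,"turn":0},{"claw":-1,"x":0,"y":0,"z":0,"turn":0},{"claw":-1,"x":0,"y":0,"z":-0.03,"turn":0},{"claw":-1,"x":0,"y":0,"z":-0.08,"turn":0},{"claw":-1,"x":0,"y":0,"z":-0.127,"turn":0},{"claw":-1,"x":0,"y":0,"z":-0.127,"turn":0}]' 80
python3 - <<'E'
from h import *
cv2.imwrite("pics/top2.png",manip.grab_frame("top"))
rel([.5295,.4065,.25],-17.8)
c=cam("top");a=plane(c,531/4-100+140,290/4+145,.085)
f=lambda x,y:plane(c,(x-400)/4+140,y/4+145,.085)
a,b,d=f(531,290),f(630,298),f(557,52);print("block corners",a,b,d,np.linalg.norm(a-b),np.linalg.norm(a-d))
E
```

```text
t: 6.55
ee_pos: [0.457, -0.0012, 0.2537]
ee_rot: [0.0, 0.988, -0.155, 0.004]
contact_force: [0.2, -1.0, -0.8]
opening: 1.001
grip_force: 0.0
tcp [ 0.4558 -0.001   0.2515] yaw -17.8 shift mm [ -54.2 -410.6    1.5] turn 0.0
block corners [0.50005084 0.44487611 0.085     ] [0.49094452 0.36490422 0.085     ] [0.69864214 0.4274652  0.085     ] 0.08048868877495959 0.19935306222446042
```

```bash
python3 -m pendant '[{"claw":-1,"x":-0.007,"y":-0.05,"z":0,"turn":0},{"claw":-1,"x":-0.014,"y":-0.105,"z":0,"turn":0},{"claw":-1,"x":-0.021,"y":-0.16,"z":0,"turn":0},{"claw":-1,"x":-0.029,"y":-0.22,"z":0,"turn":0},{"claw":-1,"x":-0.037,"y":-0.28,"z":0,"turn":0},{"claw":-1,"x":-0.045,"y":-0.335,"z":0,"turn":0},{"claw":-1,"x":-0.051,"y":-0.385,"z":0,"turn":0},{"claw":-1,"x":-0.054,"y":-0.41,"z":0,"turn":0},{"claw":-1,"x":-0.054,"y":-0.41,"z":0,"turn":0},{"claw":-1,"x":-0.054,"y":-0.41,"z":0,"turn":0},{"claw":-1,"x":-0.054,"y":-0.41,"z":0,"turn":0}]' 80
python3 - <<'E'
from h import *
c=cam("wrist");im=manip.grab_frame("wrist");cv2.imwrite("pics/w3.png",im)
print("predict",proj(c,[.5295,.4065,.123]))
u,v=proj(c,[.5295,.4065,.123]).astype(int);x0,y0=max(u-70,0),max(v-70,0)
h=cv2.cvtColor(im,cv2.COLOR_BGR2HSV)[y0:v+70,x0:u+70]
m=((h[...,1]<60)&(h[...,2]>170)).astype(np.uint8);n,l,st,ce=cv2.connectedComponentsWithStats(cv2.morphologyEx(m,3,np.ones((5,5))))
for i in range(1,n):
    if st[i,4]>150: print(st[i],ce[i]+[x0,y0],plane(c,*(ce[i]+[x0,y0]),.123))
rel([.5295,.4065,.094],-17.8)
E
```

```text
t: 7.98
ee_pos: [0.5291, 0.4048, 0.2501]
ee_rot: [0.0, 0.988, -0.155, -0.0]
contact_force: [0.3, 0.6, -0.6]
opening: 1.001
grip_force: 0.0
predict [281.06439542 204.97383545]
[ 55  51  36  35 992] [283.64012097 202.02116935] [0.53157341 0.4032026  0.123     ]
[   0   89   33   51 1184] [223.30996622 252.28378378] [0.49947926 0.47861684 0.123     ]
tcp [0.5291 0.4049 0.2504] yaw -17.8 shift mm [-1.000e-01 -1.700e+00  1.564e+02] turn -0.0
```

View pics/w3.png

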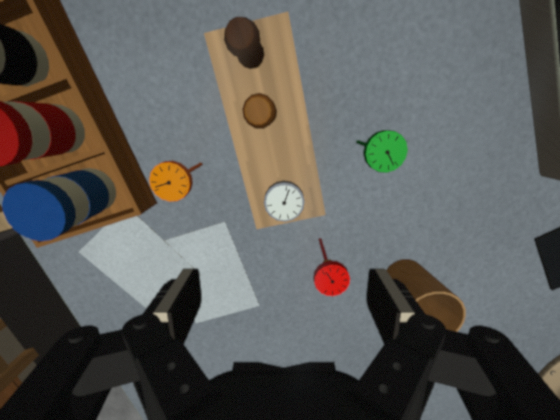

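The white dial is at (284,202) in the block's front hole, near the grip centre. The orange (170,182), green (386,152) and red (332,278) look-alikes are all clear of the fingers.

```bash
python3 -m pendant '[{"claw":-1,"x":0.002,"y":0,"z":0.04,"turn":0},{"claw":-1,"x":0.002,"y":0,"z":0.08,"turn":0},{"claw":-1,"x":0.002,"y":0,"z":0.12,"turn":0},{"claw":-1,"x":0.002,"y":0,"z":0.145,"turn":0},{"claw":-1,"x":0.002,"y":0,"z":0.155,"turn":0},{"claw":-1,"x":0.002,"y":0,"z":0.155,"turn":0},{"claw":-0.4,"x":0.002,"y":0,"z":0.155,"turn":0},{"claw":-0.2,"x":0.002,"y":0,"z":0.155,"turn":0},{"claw":0,"x":0.002,"y":0,"z":0.155,"turn":0},{"claw":0.3,"x":0.002,"y":0,"z":0.155,"turn":0},{"claw":1,"x":0.002,"y":0,"z":0.155,"turn":0},{"claw":1,"x":0.002,"y":0,"z":0.155,"turn":0},{"claw":1,"x":0.002,"y":0,"z":0.155,"turn":0},{"claw":1,"x":0.002,"y":0,"z":0.155,"turn":0}]' 40
```

```text
t: 9.78
ee_pos: [0.5312, 0.4055, 0.0961]
ee_rot: [-0.0, 0.988, -0.155, 0.001]
contact_force: [-0.0, -1.0, 5.6]
opening: 0.448
grip_force: 40.0
```

```bash
python3 -m pendant '[{"claw":1,"x":0,"y":0,"z":-0.01,"turn":0},{"claw":1,"x":0,"y":0,"z":-0.03,"turn":0},{"claw":1,"x":0,"y":0,"z":-0.06,"turn":0},{"claw":1,"x":0,"y":0,"z":-0.09,"turn":0},{"claw":1,"x":0,"y":0,"z":-0.12,"turn":0},{"claw":1,"x":0,"y":0,"z":-0.15,"turn":0},{"claw":1,"x":0,"y":0,"z":-0.18,"turn":0},{"claw":1,"x":0,"y":0,"z":-0.205,"turn":0},{"claw":1,"x":0,"y":0,"z":-0.214,"turn":0},{"claw":1,"x":0,"y":0,"z":-0.214,"turn":0}]' 40
python3 -c "
from h import *
rel([.6234,-.0557,.31],-17.8)"
```

```text
t: 11.02
ee_pos: [0.5309, 0.4054, 0.3092]
ee_rot: [-0.0, 0.988, -0.155, 0.0]
contact_force: [-0.1, -0.4, -0.2]
opening: 0.452
grip_force: 40.2
tcp [0.5309 0.4054 0.3092] yaw -17.8 shift mm [228.9 410.8  -0.8] turn 0.0
```

```bash
python3 -m pendant '[{"claw":1,"x":0.01,"y":0.018,"z":0,"turn":0},{"claw":1,"x":0.028,"y":0.05,"z":0,"turn":0},{"claw":1,"x":0.05,"y":0.09,"z":0,"turn":0},{"claw":1,"x":0.072,"y":0.13,"z":0,"turn":0},{"claw":1,"x":0.095,"y":0.17,"z":0,"turn":0},{"claw":1,"x":0.117,"y":0.21,"z":0,"turn":0},{"claw":1,"x":0.139,"y":0.25,"z":0,"turn":0},{"claw":1,"x":0.161,"y":0.29,"z":0,"turn":0},{"claw":1,"x":0.184,"y":0.33,"z":0,"turn":0},{"claw":1,"x":0.206,"y":0.37,"z":0,"turn":0},{"claw":1,"x":0.22,"y":0.395,"z":0,"turn":0},{"claw":1,"x":0.2285,"y":0.41,"z":0,"turn":0},{"claw":1,"x":0.2285,"y":0.41,"z":0,"turn":0},{"claw":1,"x":0.2285,"y":0.41,"z":0,"turn":0},{"claw":1,"x":0.2285,"y":0.41,"z":0,"turn":0},{"claw":1,"x":0.2285,"y":0.41,"z":0,"turn":0}]' 40
python3 - <<'E'
from h import *
c=cam("wrist");p=manip.state()["ee_pos"]; w=manip.grab_frame("wrist");s=manip.grab_frame("side")
cv2.imwrite("pics/w4.png",w);cv2.imwrite("pics/side4.png",s)
print(p); tip=p-[0,0,.0886]
u,v=proj(c,tip); us,vs=proj(cam("side"),tip); print("tip pred",u,v,us,vs,"eyelet pred w",proj(c,[.6234,-.0557,.172]),"side",proj(cam("side"),[.6234,-.0557,.172]))
a=w[120:280,203:363]; b=s[60:180,220:320]
cv2.imwrite("pics/c4.png",np.hstack([cv2.resize(a,(480,480),interpolation=2)[:, :450],cv2.resize(b,None,fx=3.5,fy=4,interpolation=2)[:480]]))
E
```

```text
t: 13.02
ee_pos: [0.6232, -0.0539, 0.3095]
ee_rot: [0.0, 0.988, -0.154, 0.0]
contact_force: [0.4, -0.2, -0.5]
opening: 0.454
grip_force: 40.3
[ 0.62324744 -0.0539029   0.30948282]
tip pred 282.89773877089806 218.25216266858476 235.72049816666163 138.9870307863463 eyelet pred w [284.60647128 201.27004037] side [237.20955063 155.44436476]
```

View pics/c4.png

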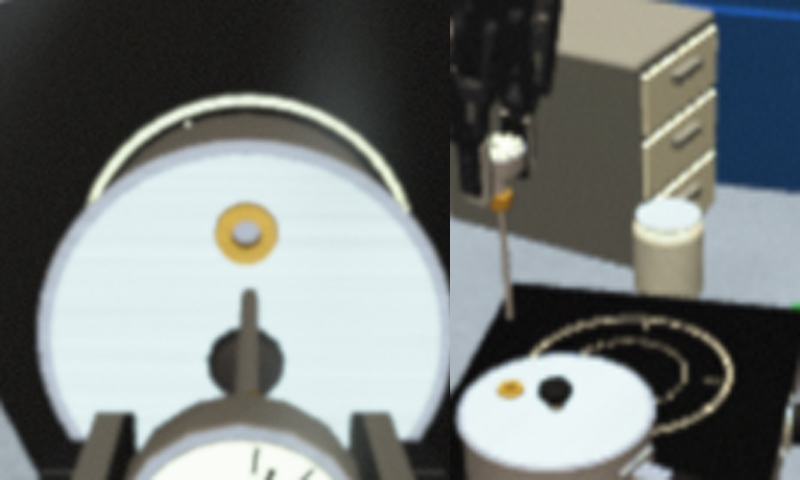

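The wrist view shows the eyelet at (285,197.7) and the stem tip at (286,217.3). The side view shows the tip at (237.1,139.5) and the eyelet at (237.4,157.3).

Run:
```python
from h import *
c=cam("wrist");s=cam("side");t=cam("top");p=manip.state()["ee_pos"];print(p)
for n,w,sd in(("tip",(286,217.3),(237.1,139.5)),("eye",(285,197.7),(237.4,157.3))):
    z=p[2]-.0886 if n=="tip" else .172
    print(n,"tri",tri([ray(c,*w),ray(s,*sd)]).round(4),"w",plane(c,*w,z).round(4),"s",plane(s,*sd,z).round(4))
print("nut side pred",proj(s,p-[0,0,.011]),"seen 235.1,112.5; wrist nut pred",proj(c,p-[0,0,.011]))
w=cv2.imread("pics/w4.png");h=cv2.cvtColor(w,40)[180:215,265:305]
m=((h[...,1]>90)&(h[...,0]>10)&(h[...,0]<35)).astype(np.uint8);q=cv2.minEnclosingCircle(cv2.findNonZero(m));print("eyelet mask w",q[0][0]+265,q[0][1]+180,q[1])
w=cv2.imread("pics/side4.png");h=cv2.cvtColor(w,40)[145:170,225:250]
m=((h[...,1]>90)&(h[...,0]>10)&(h[...,0]<35)).astype(np.uint8);x,y,a,b=cv2.boundingRect(m);print("eyelet side",x+225+(a-1)/2,y+145+(b-1)/2,a,b)
```

```text
[ 0.62326126 -0.05423688  0.3093905 ]
tip tri [ 0.6216 -0.057   0.2178] w [ 0.6233 -0.057   0.2208] s [ 0.6189 -0.0523  0.2208]
eye tri [ 0.6245 -0.0573  0.1652] w [ 0.6268 -0.0575  0.172 ] s [ 0.6196 -0.0466  0.172 ]
nut side pred [233.53364547 110.41574871] seen 235.1,112.5; wrist nut pred [282.75956801 262.2803803 ]
eyelet mask w 284.61111068725586 197.38888931274414 9.768087387084961
eyelet side 237.0 156.5 7 4
```

```bash
python3 -m pendant '[{"claw":1,"x":0.001,"y":0,"z":0.008,"turn":0},{"claw":1,"x":0.002,"y":-0.0005,"z":0.018,"turn":0},{"claw":1,"x":0.003,"y":-0.0005,"z":0.028,"turn":0},{"claw":1,"x":0.003,"y":-0.0005,"z":0.037,"turn":0},{"claw":1,"x":0.003,"y":-0.0005,"z":0.039,"turn":0},{"claw":1,"x":0.003,"y":-0.0005,"z":0.039,"turn":0},{"claw":1,"x":0.003,"y":-0.0005,"z":0.039,"turn":0}]' 40
python3 - <<'E'
from h import *
c=cam("wrist");p=manip.state()["ee_pos"]; w=manip.grab_frame("wrist");s=manip.grab_frame("side")
cv2.imwrite("pics/w5.png",w);cv2.imwrite("pics/side5.png",s)
print(p); tip=p-[0,0,.0886]
print("tip pred",proj(c,tip),proj(cam("side"),tip))
h=cv2.cvtColor(w,40)[160:230,255:315]
m=((h[...,1]>90)&(h[...,0]>10)&(h[...,0]<35)).astype(np.uint8);q=cv2.minEnclosingCircle(cv2.findNonZero(m));print("eyelet w",q[0][0]+255,q[0][1]+160,q[1])
cv2.imwrite("pics/c5.png",np.hstack([cv2.resize(w[160:260,243:323],(384,480),interpolation=2),cv2.resize(s[120:180,212:262],(400,480),interpolation=2)]))
E
```

```text
t: 14.0
ee_pos: [0.6265, -0.0553, 0.2708]
ee_rot: [0.0, 0.988, -0.155, 0.0]
contact_force: [1.3, 0.2, -0.7]
opening: 0.45
grip_force: 40.3
[ 0.62646141 -0.0553103   0.27076331]
tip pred [282.89911897 218.31508657] [235.78644004 151.95746722]
eyelet w 284.3162384033203 212.73931503295898 11.319342613220215
```

View pics/c5.png

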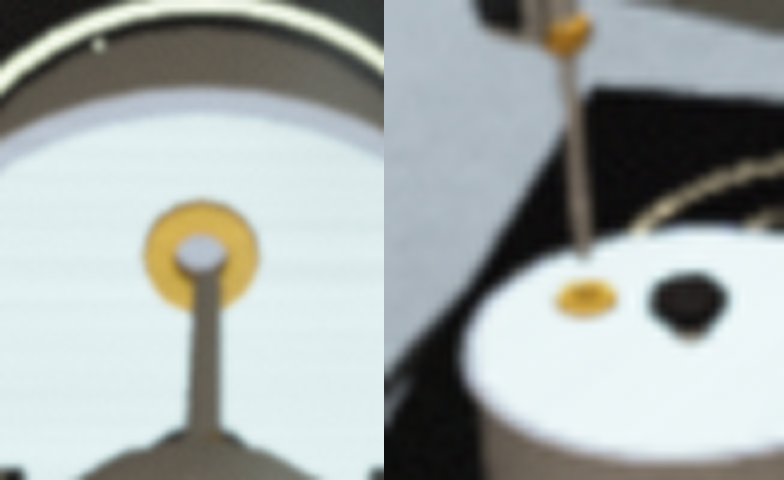

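Close by, the wrist view shows the tip at (285.7,216.7) and the eyelet centre at (284.9,213). The side view shows the tip at (237,152) and the eyelet at (237.2,157).

Run:
```python
from h import *
c=cam("wrist");s=cam("side");p=manip.state()["ee_pos"]
tz=p[2]-.0886
print("w tip",plane(c,285.7,216.7,tz).round(4),"w eye",plane(c,284.6,212.9,.172).round(4))
print("s tip",plane(s,237,152.1,tz).round(4),"s eye",plane(s,237.25,157.1,.172).round(4))
print(proj(s,[.6265,-.0553,.172]))
rel(p)
```

```text
w tip [ 0.6271 -0.058   0.1821] w eye [ 0.6273 -0.0572  0.172 ]
s tip [ 0.6232 -0.0554  0.1821] s eye [ 0.6204 -0.0475  0.172 ]
[236.04336289 155.37536109]
tcp [ 0.6264 -0.0553  0.2707] yaw -17.8 shift mm [0. 0. 0.] turn None
```

```bash
python3 -m pendant '[{"claw":1,"x":0,"y":-0.001,"z":0.003,"turn":0},{"claw":1,"x":0,"y":-0.001,"z":0.007,"turn":0},{"claw":1,"x":0,"y":-0.001,"z":0.011,"turn":0},{"claw":1,"x":0,"y":-0.001,"z":0.015,"turn":0},{"claw":1,"x":0,"y":-0.001,"z":0.019,"turn":0},{"claw":1,"x":0,"y":-0.001,"z":0.022,"turn":0},{"claw":1,"x":0,"y":-0.001,"z":0.022,"turn":0}]' 40
python3 - <<'E'
from h import *
w=manip.grab_frame("wrist");s=manip.grab_frame("side")
cv2.imwrite("pics/c6.png",np.hstack([cv2.resize(w[160:260,243:323],(384,480),interpolation=2),cv2.resize(s[120:180,212:262],(400,480),interpolation=2)]))
E
```

```text
t: 14.98
ee_pos: [0.6265, -0.0543, 0.248]
ee_rot: [0.0, 0.988, -0.155, -0.0]
contact_force: [-0.8, 0.5, -0.8]
opening: 0.452
grip_force: 40.3
```

View pics/c6.png

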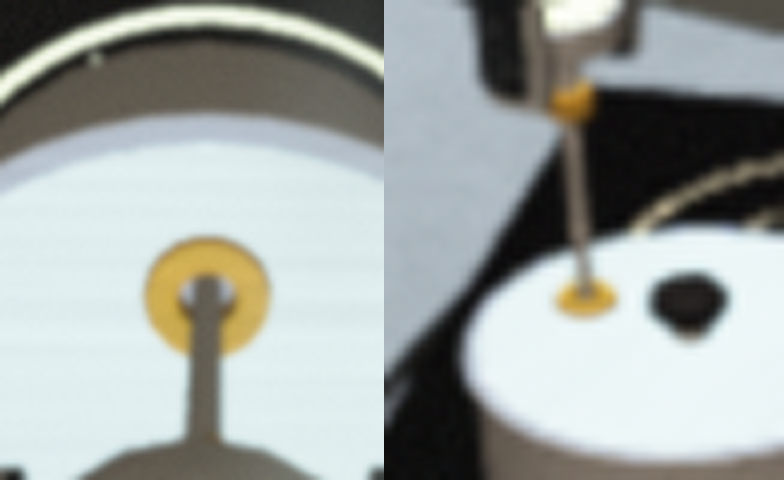

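The stem is inside the eyelet in both views, centred near (286,222) in the wrist picture, with no contact force. I'll lower it to just above its seat.

```bash
python3 -m pendant '[{"claw":1,"x":0,"y":0,"z":0.006,"turn":0},{"claw":1,"x":0,"y":0,"z":0.014,"turn":0},{"claw":1,"x":0,"y":0,"z":0.022,"turn":0},{"claw":1,"x":0,"y":0,"z":0.03,"turn":0},{"claw":1,"x":0,"y":0,"z":0.038,"turn":0},{"claw":1,"x":0,"y":0,"z":0.046,"turn":0},{"claw":1,"x":0,"y":0,"z":0.053,"turn":0},{"claw":1,"x":0,"y":0,"z":0.058,"turn":0},{"claw":1,"x":0,"y":0,"z":0.061,"turn":0},{"claw":1,"x":0,"y":0,"z":0.063,"turn":0},{"claw":1,"x":0,"y":0,"z":0.063,"turn":0}]' 40
```

```text
t: 16.45
ee_pos: [0.6266, -0.0544, 0.1853]
ee_rot: [0.0, 0.988, -0.155, 0.0]
contact_force: [-1.2, 0.3, -0.7]
opening: 0.452
grip_force: 40.3
```

```bash
python3 -m pendant '[{"claw":1,"x":0,"y":0,"z":0.001,"turn":0},{"claw":1,"x":0,"y":0,"z":0.002,"turn":0},{"claw":1,"x":0,"y":0,"z":0.002,"turn":0}]' 40
```

```text
t: 16.82
ee_pos: [0.6266, -0.0543, 0.1832]
ee_rot: [0.0, 0.988, -0.155, -0.0]
contact_force: [-0.3, -0.3, -0.3]
opening: 0.453
grip_force: 40.3
```

```bash
python3 -m pendant '[{"claw":0,"x":0,"y":0,"z":0.0005,"turn":0},{"claw":-0.2,"x":0,"y":0,"z":0.0005,"turn":0},{"claw":-0.4,"x":0,"y":0,"z":0.0005,"turn":0},{"claw":-0.7,"x":0,"y":0,"z":0.0005,"turn":0},{"claw":-1,"x":0,"y":0,"z":0.0005,"turn":0},{"claw":-1,"x":0,"y":0,"z":0.0005,"turn":0},{"claw":-1,"x":0,"y":0,"z":-0.02,"turn":0},{"claw":-1,"x":0,"y":0,"z":-0.06,"turn":0},{"claw":-1,"x":0,"y":0,"z":-0.1,"turn":0},{"claw":-1,"x":0,"y":0,"z":-0.12,"turn":0},{"claw":-1,"x":0,"y":0,"z":-0.12,"turn":0},{"claw":-1,"x":0,"y":0,"z":-0.12,"turn":0}]' 40
python3 - <<'E'
from h import *
w=manip.grab_frame("wrist");s=manip.grab_frame("side")
cv2.imwrite("pics/c7.png",np.hstack([cv2.resize(w[130:280,210:350],(448,480),interpolation=2),cv2.resize(s[110:180,212:262],(343,480),interpolation=2)]))
E
```

```text
t: 18.32
ee_pos: [0.6262, -0.0542, 0.3019]
ee_rot: [-0.0, 0.988, -0.155, -0.001]
contact_force: [0.2, 0.7, -0.8]
opening: 1.001
grip_force: 0.0
```

View pics/c7.png

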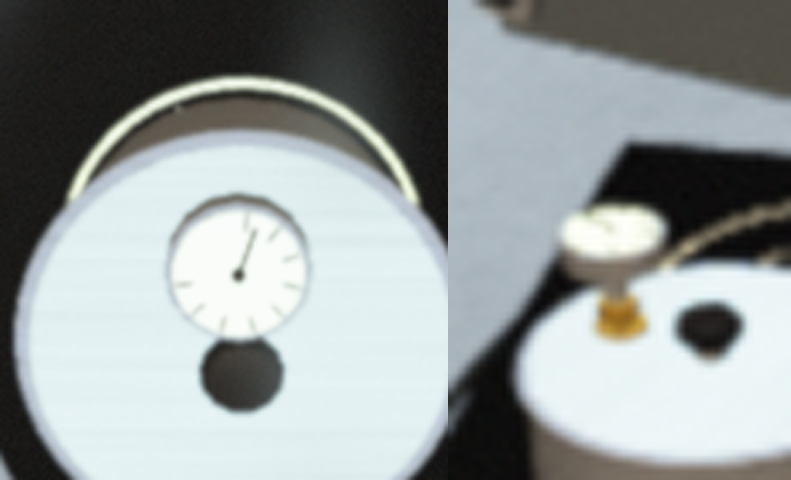

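The dial stands upright at wrist pixel (285,216), with its nut on the eyelet at side pixel (237,156) and the robot clear of it. I'm handing in.

```bash
python3 -c "
from rig import manip
print(manip.sign_off())"
```

```text
the job is handed in; nothing more can be done
None
```

I handed the job in at about 18 s: the saucepan was about 2 mm from the small ring's centre by the top camera, and the last picture showed the thermometer upright with its nut on the eyelet; sign-off returned no verdict.

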